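# Close up a two-tray tool kit

## Robot

A 6-joint arm with a two-finger parallel gripper is mounted at the origin on a cart in front of the work surface, level with it; the furniture and walls round the work are solid. World frame = base frame: x ahead of the robot, y to its left, z up, the work surface at z = 0. Lengths are in mm, angles in degrees, forces in N, time in s.
With the tool pointing down it reaches from about 375 to 825 mm from the base axis. Payload 5.5 kg.
Tool frame: the origin (TCP) lies at the centre of the arm's flange, where the gripper is bolted on; the fingertips stand 173 mm ahead of it and the grasp point (between the pads) lies 155 mm ahead of it (env.tip_extent is the distance from the TCP to the fingertips, in mm); z points along the fingers, y is the line along which they close (so a half turn about z gives the same grasp; the last joint's range is limited). The gripper opens to 85 mm and grips with 20 to 120 N. Pads are 22 mm wide; open, the fingers measure 114 mm over their backs; the gripper's body (76 mm by 85 mm) begins 54 mm behind the grasp point. The pads swing forward as they close: fully open they stand 13 mm farther back than shut.
Start: joints at [-66.119, 17.962, -2.699, 69.339, 0, 90], TCP at [242.898, -548.631, 404.699] pointing down, gripper open.
Joint ranges: [-152.73, 152.73], [-39.44, 99.34], [-58.76, 71.6], [-118.89, 123.64], [-81.53, 83.1], [-180, 180]. Speed limits (degrees/s): [136.94, 136.94, 172.46, 180, 180, 180].

## Interface

Orientations are given as [roll, pitch, yaw] about the fixed x, y, z axes, in that order (R = Rz(yaw) Ry(pitch) Rx(roll)).
In Python, from bench import env gives the robot as it stands.
- The arm moves only by the shell command python3 nudge.py 'ROWS' [OPENING] [FORCE]. ROWS is a JSON list that holds a single list of rows (three levels of brackets), with 1 to 8 rows, each of 4 numbers: dx, dy, dz in mm, then a turn about the tool's z in degrees; each row shifts and turns the commanded pose from where the row before left it, along the tool's axes as they then stand; what a row does not reach is not made up. A row lasts 1/12 s, in which the tool goes at most 41.7 mm and 7.16 degrees, less where a joint would pass 70% of its speed; a pose out of reach is approached as far as the arm can. OPENING is the opening from 0.0 (shut) to 1.0 (fully open), set as the command begins (- or left out keeps the last). The fingers move at their own pace and stop on an object; FORCE is the grip in N (left out, the last holds). Time passes only in rows, so rows that do not move let the fingers close. It prints the time, the measured TCP pose, the force, the opening and the grip force at its end. Input that does not fit is refused with a message, and nothing moves.
- env.get_state(): the state, without advancing time (a new reading comes with each control period).
- env.grab_frame(name): name is "side" or "top" or "wrist"; returns the picture (384x512x3 uint8, blue, green, red); there is no depth.
- env.camera_model(name): a dict with "intrinsics" (3x3 intrinsics, pixels), "R" (3x3) and "t" (3): a world point X has camera coordinates R X + t. Camera axes: x right, y down, z forward; pixel columns grow to the right and rows downward; lengths in mm; the calibration is good to about 2 mm. A picture is of the moment at which its call begins: read the wrist's pose just before it. camera_model takes no time and is no camera call; for the wrist camera it gives the pose at the moment of the call.
- env.sign_off(): hands the job in; it is judged then, once.
The state is a dict: "time": time; "q": joint angles; "joint_velocities": joint speeds; "joint_efforts": joint torques, N m; "tool_pos": TCP position; "ee_rot": TCP orientation; "force": force on the tool from outside, world axes, zero at the start; "ft_torque": the same for the moment, N m; "gripper_width": opening from 0.0 (shut) to 1.0 (fully open); "finger_force": force on a finger pad.
Only numpy, scipy, OpenCV 4.12 (cv2) and the standard library are available. Lean on these libraries where they do the work, as an engineer would, in place of code of your own. Each camera call takes 0.05 s, during which the arm holds its last target. There are 200 camera calls.

## Task

Make up the two-tray kit: first take out the spray can left standing in the grey lower tray and stand it upright somewhere free on the bench top, then lay the grey box cutter flat in the grey tray. Last, carry the blue tray level by its bar, with its marker still in it, and lower it gently onto the grey tray, long side to long side (either way round), until all four corner lugs have dropped fully into the sockets. Leave the other things on the bench where they are.

Things in the scene. Friction and masses are not known exactly. Their poses are not given: they have to be found in the camera images.
- lower_tray: grey open plastic tray, loose, standing on the bench left or right of the middle: 200 mm long (x), 140 wide (y), 50 high, walls 4, floor 8 mm thick, 0.7 kg. Inside 192 x 132 mm, but a 20 mm square socket column stands in each corner up to the rim, leaving lanes of 152 mm (along x) and 92 mm (along y) between columns. Origin: centre of the underside, z up
- socket_mouth (a point): mouth, at rim height (50 mm), of the grey tray's socket in its +x +y corner, axes as the tray: a 16 mm square hole 17 mm deep. The four sockets are centred 88 mm (x) and 58 mm (y) from the tray's centre
- upper_tray: blue open plastic tray, loose, 200 mm long (x), 140 wide (y), standing on four corner lugs. Floor underside 12 mm, wall rim 47 mm above the lug tips; a web under the bar parts it lengthwise; 0.3 to 0.65 kg. Origin: centre, at the level of the lug tips, z up. Fits the grey tray either way round; seated, its origin is 38 mm above the grey tray's origin (50 mm with lugs only on the rim)
- lug_tip (a point): tip of the blue tray's lug at its +x +y corner, axes as the tray: black, round, 13 mm thick, 12 mm long, the last 4 mm tapered to 7 mm. The four lugs are centred 88 mm (x) and 58 mm (y) from the tray's centre
- tray_grip (a point): centre of the blue tray's black grip bar, 83 mm above the lug tips, axes as the tray. The bar runs along the tray's x, 120 mm long, 16 mm wide (y) and 16 mm high (top 91 mm above the lug tips), free below for 30 mm except for two posts 50 mm from its middle
- box_cutter: grey box cutter lying on the bench between the trays, 156 mm long (its y), 30 mm wide (x), body 18 mm high and a thumb slider to 23 mm, 0.085 kg. Origin: centre of the underside, z up
- silicone_spray: white and dark spray can, a cylinder 53 mm in diameter up to 158 mm, cap 41 mm in diameter up to 191 mm, 0.25 to 0.5 kg, standing upright on the floor of the grey tray. Origin: centre of the underside, z up
- marker_red: black marker with a red band, 136 mm long (y) and 15 mm thick, lying in the blue tray. Origin: centre of the underside
- spray_can_back: a second spray can like the first (53 mm diameter, 191 mm high) standing on the bench at the back, between the trays and in front of the cartons: a bystander. Origin: centre of the underside
- tape_roll: brown roll of packing tape lying flat on the bench at the left, 109 mm across, 48 mm high: a bystander, held fast. Origin: centre of the underside
- nut_driver: red-handled nut driver on the bench at the left, 196 mm long (y), 29 mm wide and high: a bystander. Origin: centre of the underside
- caliper: steel caliper on the bench at the right, 229 mm long (y), 76 mm wide (x), 9 mm high: a bystander, held fast. Origin: centre of the underside
- bench (a point): a point on the bench top between the trays, z up; the bench's front edge is at x = 0.29 m. Fixed things further back, in world x and y: three cartons up to 150 mm high behind x = 0.69 m from y = -0.36 to 0.19 m, a bag sealer behind x = 0.62 m from y = 0.32 to 0.62 m, a flat document wallet behind x = 0.66 m from y = -0.53 to -0.37 m
- marker_black: black marker on the bench at the right, 136 mm long (y), 15 mm thick: a bystander. Origin: centre of the underside

How it is judged:
By the outcome, as a careful person would: the job done as asked, in the order asked, and still so for the second after the job is handed in, with the robot touching nothing.
It also fails if it takes over 72 s, if anything falls off the work surface, if the arm or the gripper's body presses on something with over 40 N, if the wrist force passes 120 N, or if a joint passes its speed limit or range.

## Working session

There is one attempt and no reset: what is moved stays moved. The work goes in short steps, Python scripts to look and compute and a shell command to move; the robot and the scene stay as the last step left them, time stands still between calls to the robot, and variables do not carry over. Pictures are saved under pics/ and viewed, at most 10 in all, crops included, and the job is handed in when it is done.

```bash
ls; mkdir -p pics
python3 - <<'E'
from bench import env
import cv2,numpy as np
for n in("side","top"):
    cv2.imwrite(f"pics/{n}0.png",env.grab_frame(n))
    m=env.camera_model(n);print(n,np.round(m["intrinsics"],1).tolist(),np.round(m["R"],3).tolist(),np.round(m["t"],1).tolist())
s=env.get_state();print(s)
E
```

```text
bench.py
nudge.py
pics
side [[442.0, 0.0, 258.0], [0.0, 442.0, 193.2], [0.0, 0.0, 1.0]] [[-0.977, -0.211, -0.024], [-0.112, 0.606, -0.787], [0.181, -0.767, -0.616]] [520.5, 136.8, 1774.1]
top [[432.0, 0.0, 262.7], [0.0, 432.0, 185.9], [0.0, 0.0, 1.0]] [[0.005, -1.0, -0.006], [-0.986, -0.004, -0.166], [0.166, 0.007, -0.986]] [-19.8, 524.7, 1757.2]
{'time': 0.1, 'q': array([-6.61180353e+01,  1.79987886e+01, -2.74914621e+00,  6.93397153e+01,
        5.12007641e-04,  8.99995697e+01]), 'joint_velocities': array([-0.05301127, -0.11212431,  0.12624985,  0.02670499,  0.04576313,
       -0.02812208]), 'joint_efforts': array([-6.32277734e-04, -5.40766597e+01,  3.40541768e+01,  1.11772731e-02,
        3.70290320e-05,  1.29004894e-05]), 'tool_pos': array([ 242.80865804, -548.39137649,  403.92976041]), 'ee_rot': array([-1.79912350e+02, -5.12665236e-04,  2.38823941e+01]), 'force': array([-0.4069723 ,  0.19716513, -0.01698607]), 'ft_torque': array([ 0.00832762,  0.02841204, -0.02582378]), 'finger_force': 0.0, 'gripper_width': 1.0024414488836293}
```
View pics/top0.png

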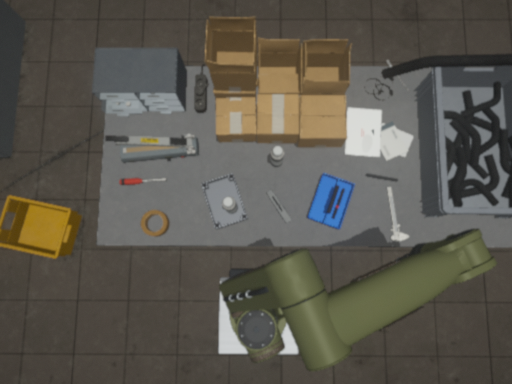

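View pics/side0.png

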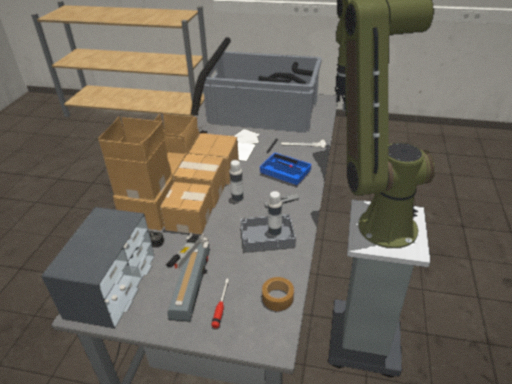

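Top view: grey tray at (225,201) with its can (cap (229,203)), cutter (279,206), blue tray (330,201), back can (277,155), caliper at (395,215), black marker (381,177). The side view agrees, with the can in the grey tray at (275,212).

Create h.py:
```python
from bench import env
import cv2,numpy as np
from scipy.spatial.transform import Rotation as Ro
def ray(m,p):
    K,R,t=[np.array(m[k],float) for k in("intrinsics","R","t")]
    return -R.T@t, R.T@np.linalg.solve(K,[p[0],p[1],1.])
def onz(m,p,z):
    c,d=ray(m,p); return c+d*(z-c[2])/d[2]
def tri(obs):
    A=np.zeros((3,3));b=np.zeros(3);L=[]
    for m,p in obs:
        c,d=ray(m,p);d/=np.linalg.norm(d);P=np.eye(3)-np.outer(d,d);A+=P;b+=P@c;L.append((c,d,P))
    X=np.linalg.solve(A,b);return X,max(np.linalg.norm(P@(X-c)) for c,d,P in L)
def proj(m,X):
    K,R,t=[np.array(m[k],float) for k in("intrinsics","R","t")]
    v=K@(R@np.array(X,float)+t);return v[:2]/v[2]
def go(x,y,z,yaw=None):
    "tool-axis shift (before turning) from the measured pose, and turn about tool z"
    s=env.get_state();r=s["ee_rot"];R=Ro.from_euler("xyz",r,degrees=True).as_matrix()
    d=R.T@(np.array([x,y,z])-s["tool_pos"]);t=0
    if yaw is not None: t=-((yaw-r[2]+90)%180-90)
    print("t %.2f d %s |xy| %.0f turn %.1f q6 %.0f"%(s["time"],np.round(d,1),np.hypot(*d[:2]),t,s["q"][5]))
```

Run:
```python
from h import *
m=env.camera_model("top")
for n,p,z in[("grey",(225,201),50),("cap",(229,203),191),("cutter",(279,206),18),("blue",(330,201),47),("back",(277.5,152),191),("tape",(154,223),48),("nut",(143,181),15),("mk",(381,177),10),("cal",(395,215),9)]:print(n,np.round(onz(m,p,z)))
w=env.camera_model("wrist");R,t=np.array(w["R"]),np.array(w["t"])
s=env.get_state();Rt=Ro.from_euler("xyz",s["ee_rot"],degrees=True).as_matrix()
print(w["intrinsics"],"cam in tool",Rt.T@(-R.T@t-s["tool_pos"]),"axes",np.round(Rt.T@R.T,2).tolist())
go(440,-20,430,0)
```

```text
grey [460. 138.  50.]
cap [434. 109. 191.]
cutter [444. -86.  18.]
blue [ 462. -296.   47.]
back [633. -75. 191.]
tape [368. 428.  48.]
nut [549. 492.  15.]
mk [ 571. -521.   10.]
cal [ 409. -573.    9.]
[[305.46250379   0.         254.14663247]
 [  0.         305.46250379 189.77035717]
 [  0.           0.           1.        ]] cam in tool [ 7.32564887e+01 -3.71148621e-02  3.03705379e+01] axes [[0.0, -0.96, -0.29], [1.0, -0.0, 0.0], [-0.0, -0.29, 0.96]]
t 0.10 d [ 394.2 -403.4  -25.4] |xy| 564 turn 23.9 q6 90
```

```bash
python3 nudge.py '[[[35.5, -19.1, 0, 0], [35.5, -19.1, 0, 0], [35.5, -19.1, 0, 0], [35.5, -19.1, 0, 0], [35.5, -19.1, 0, 0]]]' ; python3 nudge.py '[[[35.5, -19.1, 0, 0], [35.5, -19.1, 0, 0], [35.5, -19.1, 0, 0], [35.5, -19.1, 0, 0], [35.5, -19.1, 0, 0], [0, 0, 0, 6], [0, 0, 0, 6], [0, 0, 0, 6]]]'; python3 nudge.py '[[[0, 0, 0, 6], [0, 0, 0, 0], [0, 0, 0, 0], [0, 0, 0, 0]]]'
cat > snap.py <<'E'
from h import *
import sys,pickle
n=sys.argv[1];m=env.camera_model("wrist");f=env.grab_frame("wrist")
cv2.imwrite(f"pics/{n}.png",f);pickle.dump((m,f),open(n+".pkl","wb"))
s=env.get_state();print(s["time"],s["tool_pos"],s["ee_rot"])
E
python3 snap.py w1; python3 -c "
from h import *
go(480,20,404,0)"
```

```text
time: 0.52
tool_pos: [367.1, -387.8, 404.3]
ee_rot: [-180.0, 0.0, 23.8]
force: [0.8, -0.1, -0.5]
gripper_width: 0.996
finger_force: 0.0
time: 1.18
tool_pos: [490.7, -229.1, 404.2]
ee_rot: [-180.0, 0.1, 5.7]
force: [-0.2, 0.4, -0.3]
gripper_width: 1.002
finger_force: 0.0
time: 1.52
tool_pos: [490.1, -230.3, 404.5]
ee_rot: [-180.0, 0.0, 0.0]
force: [0.1, -0.2, 0.1]
gripper_width: 0.998
finger_force: 0.0
1.5667 [ 490.0828746  -230.33830771  404.55640289] [-1.79992730e+02  1.52087482e-02 -1.37860550e-02]
t 1.57 d [ -10.1 -250.3    0.6] |xy| 251 turn -0.0 q6 155
```

View pics/w1.png

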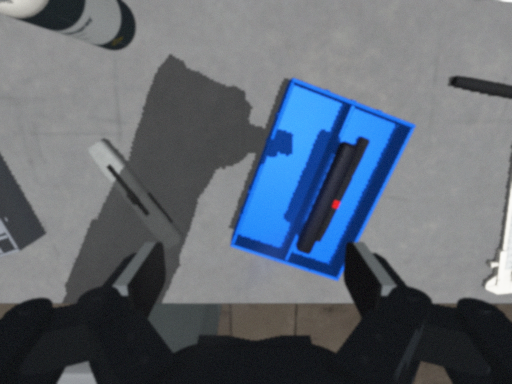

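Wrist view 1: blue tray corners near (292,80), (413,125), (339,277), (233,243); cutter from (100,148) to (175,240); back can at top left; caliper and black marker at the right.

```bash
python3 nudge.py '[[[0, 0, 0, -7], [0, 0, 0, -7], [0, 0, 0, -6], [12.7, -39.7, 0, 0], [12.7, -39.7, 0, 0], [12.7, -39.7, 0, 0], [12.7, -39.7, 0, 0], [12.7, -39.7, 0, 0]]]';python3 nudge.py '[[[12.7, -39.7, 0, 0], [0, 0, 0, 0], [0, 0, 0, 0], [0, 0, 0, 0]]]'; python3 snap.py w2
```

```text
time: 2.23
tool_pos: [481.9, -20.6, 404.9]
ee_rot: [180.0, -0.0, 19.9]
force: [0.3, -0.6, 0.4]
gripper_width: 1.0
finger_force: 0.0
time: 2.57
tool_pos: [480.8, 19.6, 404.7]
ee_rot: [180.0, 0.0, 20.0]
force: [-0.1, -1.3, -0.3]
gripper_width: 1.001
finger_force: 0.0
2.6167 [480.89591528  18.88452897 404.70477562] [1.79976504e+02 7.38243680e-03 1.98775121e+01]
```

View pics/w2.png

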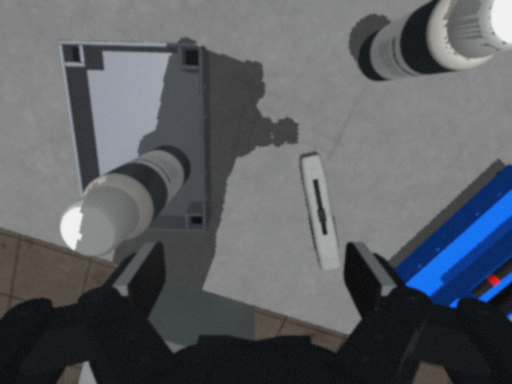

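Wrist view 2: grey tray sockets at (190,57), (73,53), (195,220); can in tray from base ~(170,165) to cap top ~(92,228); cutter (310,155)–(328,268); back can top right.

Run:
```python
from h import *
import pickle
m2,f2=pickle.load(open("w2.pkl","rb"));m1,f1=pickle.load(open("w1.pkl","rb"))
g=cv2.cvtColor(f2,cv2.COLOR_BGR2GRAY)
P=[]
for p in[(190,57),(73,53),(195,220)]:
    # dark blob refinement
    x,y=p;w=g[y-9:y+10,x-9:x+10];b=(w<w.min()+18).astype(np.uint8)
    n,l,st,c=cv2.connectedComponentsWithStats(b);k=1+np.argmax(st[1:,4]);q=c[k]+[x-9,y-9]
    P.append(onz(m2,q,50));print(p,q,st[k],P[-1].round(1))
P=np.array(P);print("len",np.linalg.norm(P[0]-P[2]),"wid",np.linalg.norm(P[0]-P[1]))
d=P[0]-P[2];print("centre",(P[1]+P[2])/2,"yaw",np.degrees(np.arctan2(d[1],d[0])))
for z in(150,191):print("cap",onz(m2,(92,228),z))
for n in("side","top"):
    m=env.camera_model(n);print(n,proj(m,[*((P[1]+P[2])/2)[:2],50]))
out=cv2.resize(f2[30:270,40:360],None,fx=2.4,fy=2.4,interpolation=cv2.INTER_CUBIC)
side=env.grab_frame("side");top=env.grab_frame("top")
a=cv2.resize(side[150:270,220:340],(400,400),interpolation=cv2.INTER_CUBIC);b=cv2.resize(top[150:250,190:290],(400,400),interpolation=cv2.INTER_CUBIC)
cv2.imwrite("pics/c1.png",np.hstack([a,b]));
cv2.imwrite("pics/c2.png",cv2.resize(f1[60:290,220:430],None,fx=2.6,fy=2.6,interpolation=cv2.INTER_CUBIC))
```

```text
(190, 57) [191.49659864  57.14285714] [  5   2  12  15 147] [564.7 115.   50. ]
(73, 53) [75.02739726 53.68493151] [ 8  3  7 14 73] [528.8 222.8  50. ]
(195, 220) [196.39622642 219.62264151] [ 6  6 10  6 53] [402.   60.7  50. ]
len 171.4897635242707 wid 113.64132690564426
centre [465.4128397  141.78009429  50.        ] yaw 18.465056714315672
cap [412.29946426 131.8206062  150.        ]
cap [437.403519   115.89001618 191.        ]
side [266.91009781 226.99286358]
top [224.09140153 199.65829195]
```

View pics/c1.png

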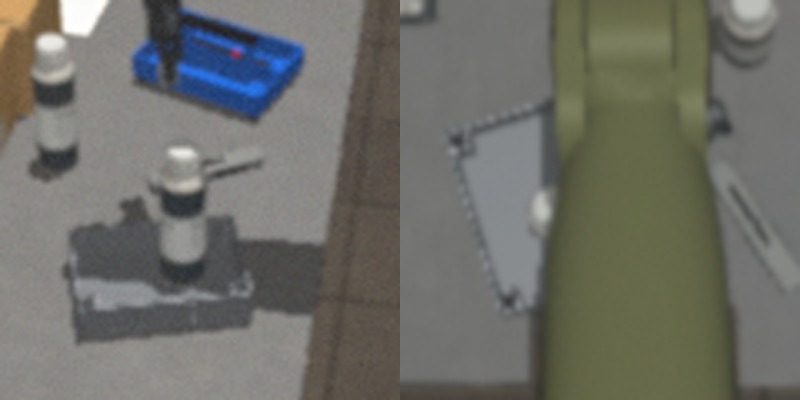

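View pics/c2.png

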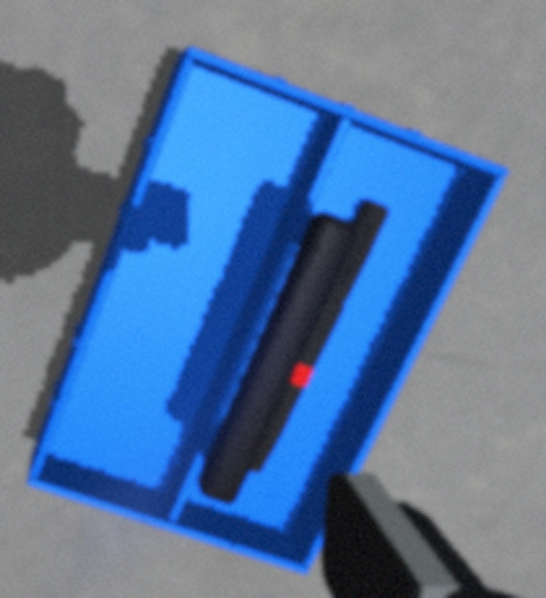

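Crops: side cap top at about (274,195); can stands near the front of the tray; blue tray's black bar (crop (325,218)–(220,490)) overlaps the marker (red band) lying to its right.

Run:
```python
from h import *
import pickle
m2,f2=pickle.load(open("w2.pkl","rb"))
T,S=env.camera_model("top"),env.camera_model("side")
t0=cv2.imread("pics/top0.png");s0=cv2.imread("pics/side0.png")
def br(f,x0,x1,y0,y1,th):
    g=cv2.cvtColor(f,cv2.COLOR_BGR2GRAY)[y0:y1,x0:x1];b=(g>th).astype(np.uint8)
    n,l,st,c=cv2.connectedComponentsWithStats(b);k=1+np.argmax(st[1:,4]);print(c[k]+[x0,y0],st[k]);return c[k]+[x0,y0]
a=br(t0,215,240,190,220,170);b=br(s0,262,290,185,215,170)
g=cv2.cvtColor(f2,cv2.COLOR_BGR2GRAY)
# cap top ellipse in w2: extents along the can axis
for v in(-1,):
    for yy in range(190,262,6): print(yy,g[yy,52:190:6])
print(tri([(T,a),(S,b)]),tri([(T,a),(m2,(92,228))]),tri([(T,a),(S,b),(m2,(92,228))]))
X=onz(m2,(92,228),199);print(X, "proj S,T",proj(S,X),proj(T,X))
go(X[0],X[1],404,45)
```

```text
[227.5        201.13793103] [ 9  7  8  9 58]
[274.45614035 194.05263158] [ 8  6 10  7 57]
190 [133 133 133 133 136 115 131 112 111 109 109 106 118 125 118 110  50  44
  41  55 102  88  74]
196 [136 133 133 133 134 144 117 117 113 114 116 107 107 110 118 115  99  45
  39  46  96  73  72]
202 [132 133 129 133 146 148 125 118 118 117 115 110 107 104 110 111 107  43
  42  70  77  77  76]
208 [134 135 137 179 230 141 136 135 126 119 115 115 107  99  95 113 107  56
  39  76  76  73  71]
214 [136 134 191 240 242 197 138 135 141 124 115 112 108  98  93 108 105  47
  72  75  71  72  72]
220 [134 130 239 240 241 154 134 139 138 136 124 112 104  98  90 108  99  59
  60  60  59  57  60]
226 [131 135 241 240 240 140 138 139 137 133 128 114 103  98 102 105  75  63
  62  60  60  58  61]
232 [130 132 240 241 241 137 138 137 135 135 134 113  99  94 101  81  71  65
  69  68  68  64  70]
238 [131 136 232 240 237 145 139 138 135 137 134 110  98  93  73  67  64  72
  61  63  67  66  69]
244 [ 81 126 134 237 179 137 134 134 137 137 122  93  71  74  71  68  88  72
  32  71  64  70  68]
250 [ 76  68  78  86 124 136 133 137 134 126 119  70  69  69  69  89  87  30
  28  66  66  67  67]
256 [ 81  81  81  74  61  79  90  98 124 131 120  71  65  36  87  86  34  28
  29  67  71  68  68]
(array([440.31305271, 114.59556603, 195.44155165]), np.float64(0.16653440386607032)) (array([440.0892053 , 114.41186472, 195.29354482]), np.float64(0.1958643314350462)) (array([440.24760757, 114.41649213, 195.37068923]), np.float64(0.2802532250296066))
[442.30187114 112.78160837 199.        ] proj S,T [274.06237666 192.95249911] [227.90390117 200.45153529]
t 2.72 d [  -4.4 -102.     0.6] |xy| 102 turn -25.2 q6 162
```

```bash
python3 nudge.py '[[[0, 0, 0, -6.3], [0, 0, 0, -6.3], [0, 0, 0, -6.3], [0, 0, 0, -6.3], [12.9, -31.7, 0, 0], [12.9, -31.7, 0, 0], [12.9, -31.7, 0, 0], [0, 0, 30, 0]]]'; python3 nudge.py '[[[0, 0, 30, 0], [0, 0, 30, 0], [0, 0, 8, 0], [0, 0, 0, 0]]]'; python3 -c "
from h import *
go(441.3,113.6,307,45)"
```

```text
time: 3.38
tool_pos: [441.6, 116.8, 379.0]
ee_rot: [179.9, -0.5, 45.2]
force: [2.1, -0.2, 0.0]
gripper_width: 0.998
finger_force: 0.0
time: 3.72
tool_pos: [439.8, 112.8, 304.7]
ee_rot: [-179.9, 0.2, 45.0]
force: [-1.0, 0.1, 0.0]
gripper_width: 1.001
finger_force: 0.0
t 3.72 d [ 1.6  0.5 -2.3] |xy| 2 turn -0.0 q6 149
```

Close on the can.

```bash
python3 nudge.py '[[[1.2, 0, -2, 0], [0, 0, 0, 0], [0, 0, 0, 0], [0, 0, 0, 0], [0, 0, 0, 0], [0, 0, 0, 0], [0, 0, 0, 0], [0, 0, 0, 0]]]' 0.0 60
```

```text
time: 4.38
tool_pos: [442.8, 115.2, 311.0]
ee_rot: [179.9, -0.2, 45.1]
force: [-1.1, 0.3, 5.8]
gripper_width: 0.604
finger_force: 61.6
```

```bash
python3 nudge.py '[[[0, 0, -15, 0], [0, 0, -28, 0], [0, 0, -28, 0], [20, -9, 0, 0], [30, -14, 0, 0], [35, -16.5, 0, 0], [38, -18, 0, 0], [35, -16.5, 0, 0]]]';python3 nudge.py '[[[30, -14, 0, 0], [20, -9, 0, 0], [0, 0, 0, 0], [0, 0, 20, 0], [0, 0, 25, 0], [0, 0, 15, 0], [0, 0, 0, 0], [0, 0, 0, 0]]]'
```

```text
time: 5.05
tool_pos: [501.3, 280.5, 380.8]
ee_rot: [180.0, -0.1, 45.1]
force: [-0.3, -0.4, -2.6]
gripper_width: 0.603
finger_force: 63.9
time: 5.72
tool_pos: [519.4, 329.7, 319.6]
ee_rot: [-180.0, 0.1, 45.1]
force: [-0.1, 0.3, -3.6]
gripper_width: 0.605
finger_force: 63.9
```

```bash
python3 nudge.py '[[[0, 0, 8, 0], [0, 0, 4, 0], [0, 0, 2, 0], [0, 0, 1, 0], [0, 0, 0, 0], [0, 0, 0, 0]]]';python3 nudge.py '[[[0, 0, 1, 0], [0, 0, 0, 0], [0, 0, 0, 0]]]'
```

```text
time: 6.22
tool_pos: [519.8, 330.4, 305.0]
ee_rot: [180.0, -0.0, 45.1]
force: [-0.1, 0.3, -3.9]
gripper_width: 0.606
finger_force: 63.9
time: 6.47
tool_pos: [519.7, 330.4, 303.8]
ee_rot: [180.0, -0.0, 45.1]
force: [0.6, -0.6, -2.3]
gripper_width: 0.606
finger_force: 63.9
```

```bash
python3 nudge.py '[[[0, 0, 1, 0], [0, 0, 0, 0], [0, 0, 0, 0]]]';python3 nudge.py '[[[0, 0, 1, 0], [0, 0, 0, 0], [0, 0, 0, 0]]]'
```

```text
time: 6.72
tool_pos: [519.9, 330.5, 303.2]
ee_rot: [180.0, -0.0, 45.1]
force: [-1.4, 0.4, 0.5]
gripper_width: 0.604
finger_force: 64.4
time: 6.97
tool_pos: [520.0, 330.7, 303.2]
ee_rot: [180.0, -0.1, 45.1]
force: [-1.9, -0.6, 6.5]
gripper_width: 0.603
finger_force: 65.2
```

```bash
python3 nudge.py '[[[0, 0, -1, 0], [0, 0, 0, 0], [0, 0, 0, 0], [0, 0, 0, 0], [0, 0, 0, 0], [0, 0, 0, 0]]]' 1.0; python3 nudge.py '[[[0, 0, -25, 0], [0, 0, -38, 0], [0, 0, -40, 0], [0, 0, -10, 0], [0, 0, 0, 0]]]'
python3 - <<'E'
from h import *
import pickle
m1,f1=pickle.load(open("w1.pkl","rb"));m2,f2=pickle.load(open("w2.pkl","rb"))
# cutter: bright against bench, saturation low
for n,m,f,(x0,x1,y0,y1),th in(("w1",m1,f1,(80,195,128,255),0),("w2",m2,f2,(290,350,140,280),165)):
    g=cv2.cvtColor(f,cv2.COLOR_BGR2GRAY)[y0:y1,x0:x1]
    if th==0:
        print(g[::9,::6]);continue
    b=(g>th).astype(np.uint8);b=cv2.morphologyEx(b,cv2.MORPH_CLOSE,np.ones((9,9)))
    c=max(cv2.findContours(b,0,2)[0],key=cv2.contourArea);r=cv2.minAreaRect(c);bx=cv2.boxPoints(r)+[x0,y0];print(n,r,bx)
    for z in(9,18):
        Q=np.array([onz(m,p,z) for p in bx]);print(z,Q.mean(0),[np.linalg.norm(Q[i]-Q[i-1]).round(1) for i in range(4)])
        for i in(0,1):
            d=Q[i]-Q[i-1];print(np.degrees(np.arctan2(d[1],d[0])))
go(520,100,404,0)
E
```

```text
time: 7.47
tool_pos: [519.7, 330.4, 302.6]
ee_rot: [-180.0, 0.0, 45.1]
force: [-0.0, -0.2, -0.1]
gripper_width: 0.997
finger_force: 0.0
time: 7.88
tool_pos: [520.8, 331.0, 420.2]
ee_rot: [179.9, -0.4, 45.1]
force: [-0.4, 0.6, -0.8]
gripper_width: 1.0
finger_force: 0.0
[[142 144 145 140 144 147 141 142 146 143  75  73  73  77  75  73  76  74
   76  76]
 [148 146 147 146 130 147 140 139 143 111  75  79  74  74  75  73  74  74
   76  75]
 [146 146 166 172 158  77 145 143 146  81  76  77  74  73  76  75  75  74
   75  75]
 [142 146 167 170 172 178 101  98 133  77  77  74  74  76  78  74  77  74
   72  74]
 [143 143 146 164 175 139 178 127  74  79  76  77  73  74  74  76  74  74
   70  76]
 [141 148 144 145 163 153  73  96  90  74  72  74  72  70  73  74  77  76
   76  75]
 [147 150 145 147 148 150  91  43  91  86  67  77  71  75  72  76  77  77
   76  74]
 [146 146 145 147 145  97  81  90  39  83  82  68  76  75  75  73  72  76
   74  71]
 [145 148 147 146 134  80  78  78  83  34  72  89  53  70  74  74  74  69
   75  72]
 [146 143 146 141  79  80  76  77  73  82  68  57  86  74  59  78 
[... 331 characters left out ...]
  82  84  83  96
  145 149]
 [ 74  75  80  75  74  73  74  75  70  44  96  90  28  37  60  75  73 146
  146 144]]
w2 ((25.88726806640625, 42.83952331542969), (49.08199691772461, 14.472235679626465), 78.11134338378906) [[303.75066376 160.31564903]
 [317.91246796 157.33421898]
 [328.02387238 205.36339569]
 [313.86206818 208.34482574]]
9 [480.41216136 -62.76192404   9.        ] [np.float64(64.0), np.float64(17.4), np.float64(63.9), np.float64(18.2)]
34.2498377016426
-57.855485280641034
18 [482.11847266 -60.1164171   18.        ] [np.float64(62.4), np.float64(16.9), np.float64(62.3), np.float64(17.8)]
34.249837701642626
-57.85548528064105
t 7.88 d [-164.2  162.6   15.3] |xy| 231 turn 45.1 q6 167
```

```bash
python3 nudge.py '[[[-28.4, 23.1, 0, 0], [-28.4, 23.1, 0, 0], [-28.4, 23.1, 0, 0], [-28.4, 23.1, 0, 0], [-28.4, 23.1, 0, 0], [-28.4, 23.1, 0, 0], [-28.4, 23.1, 0, 0], [-28.4, 23.1, 0, 0]]]'; python3 nudge.py '[[[0, 0, 0, 0], [0, 0, 0, 0], [0, 0, 0, 0]]]'; python3 snap.py w3; python3 -c "
from h import *
go(446,-60,360,123)"
```

```text
time: 8.55
tool_pos: [489.2, 37.4, 414.3]
ee_rot: [-179.9, 0.1, 45.1]
force: [1.2, -0.6, 0.1]
gripper_width: 0.996
finger_force: 0.0
time: 8.8
tool_pos: [490.0, 39.0, 414.8]
ee_rot: [-179.9, 0.0, 45.0]
force: [-0.5, 0.4, 0.4]
gripper_width: 1.002
finger_force: 0.0
8.85 [490.14001087  39.60050931 414.95679706] [-1.79945759e+02  2.44203767e-02  4.51085433e+01]
t 8.85 d [-101.7   39.1   55. ] |xy| 109 turn -77.9 q6 140
```

View pics/w3.png

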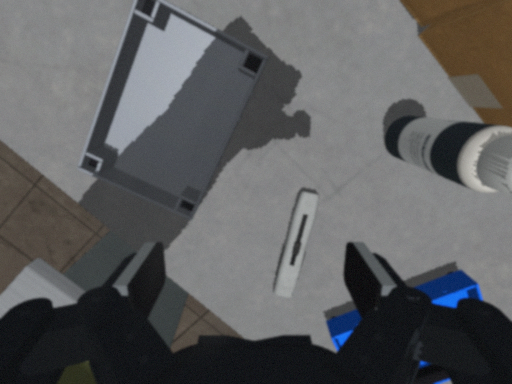

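Wrist view 3: empty grey tray with sockets at (147,8), (253,62), (92,162), (187,206); cutter (308,190)–(285,295) clear of shadow; blue tray at lower right.

Run:
```python
from h import *
import pickle
m3,f3=pickle.load(open("w3.pkl","rb"));m2,f2=pickle.load(open("w2.pkl","rb"))
g=cv2.cvtColor(f3,cv2.COLOR_BGR2GRAY);S={}
for p in[(147,8),(253,62),(187,206),(92,162)]:
    x,y=p;y0=max(y-13,0);w=g[y0:y+14,x-13:x+14];th=45
    b=(w<th).astype(np.uint8);n,l,st,c=cv2.connectedComponentsWithStats(b);k=1+np.argmax(st[1:,4])
    q=c[k]+[x-13,y0];S[p]=q;print(p,q.round(1),st[k],onz(m3,q,50).round(1));print(w[::3,::2])
b=cv2.inRange(g,158,255);b[:180]=0;b[305:]=0;b[:,:265]=0;b[:,330:]=0
b=cv2.morphologyEx(b,cv2.MORPH_CLOSE,np.ones((9,9)))
c=max(cv2.findContours(b,0,2)[0],key=cv2.contourArea);bx=cv2.boxPoints(cv2.minAreaRect(c))
Q=np.array([onz(m3,p,18) for p in bx]);e=[Q[i]-Q[i-1] for i in(0,1)];L=[np.linalg.norm(v) for v in e];v=e[int(np.argmax(L))]
print("cutter",Q.mean(0),L,"yaw",np.degrees(np.arctan2(v[1],v[0]))%180,bx.mean(0),bx.tolist())
b2=cv2.inRange(cv2.cvtColor(f2,cv2.COLOR_BGR2GRAY),158,255);b2[:140]=0;b2[280:]=0;b2[:,:290]=0;b2[:,345:]=0
b2=cv2.morphologyEx(b2,cv2.MORPH_CLOSE,np.ones((9,9)));c=max(cv2.findContours(b2,0,2)[0],key=cv2.contourArea);bb=cv2.boxPoints(cv2.minAreaRect(c))
Q2=np.array([onz(m2,p,18) for p in bb]);print("w2",Q2.mean(0),bb.tolist());print("tri",tri([(m2,bb.mean(0)),(m3,bx.mean(0))]))
```

```text
(147, 8) [147.5   6.1] [  8   0  12  15 111] [528.4 224.   50. ]
[[145 136  71  51  52  49  37  33  38  48  59  98 130 148]
 [155 110  58  54  55  41  37  36  34  40  67 138 140  90]
 [136  72  49  56  53  36  32  36  37  45 110 160 113  55]
 [124  97  66  55  44  34  35  34  35  74 150 144  76  55]
 [118 146 146 128  84  50  34  37  47 120 163 108  58  54]
 [ 60  74 103 138 150 144 122  76  77 152 141  72  53  52]
 [ 54  55  55  59  75 109 139 150 142 132  86  53  50  56]
 [ 52  55  54  54  54  59  59  86 117 115  66  54  57  53]]
(253, 62) [252.6  62.3] [  4   4  18  20 223] [564.7 116.5  50. ]
[[54 52 58 71 67 71 75 75 71 66 65 67 73 73]
 [79 73 71 80 62 52 57 68 75 76 72 72 71 66]
 [79 80 81 67 41 23 30 40 46 55 66 72 74 72]
 [79 78 75 48 21 19 21 20 25 29 42 49 62 66]
 [76 77 58 30 24 21 21 24 21 21 26 55 69 63]
 [73 63 40 25 24 22 19 21 20 20 46 75 68 64]
 [76 76 62 42 27 22 20 23 18 36 67 69 60 65]
 [59 64 67 77 70 57 38 23 24 58 68 64 65 68]
 [75 72 60 55 61 75 78 67 59 72 68 60 67 70]]
(187, 206) [186.7 205.3] [ 7  7 13 11 88] [401.4  61.7  50. ]
[[ 76  78  78  73  64  61  6
[... 1020 characters left out ...]
 95  55  54  58]
 [132 132 134 134 141 132 122  83  67  65  57  54  56  57]]
cutter [446.06980935 -83.25327105  18.        ] [np.float64(21.524542440712032), np.float64(150.55157247736176)] yaw 32.96575792869235 [296.74615 244.93077] [[275.73846435546875, 293.29229736328125], [303.20001220703125, 192.60000610351562], [317.75384521484375, 196.56924438476562], [290.29229736328125, 297.26153564453125]]
w2 [446.43947474 -83.23330778  18.        ] [[302.81597900390625, 158.48800659179688], [319.3599853515625, 155.48001098632812], [339.45599365234375, 266.0080261230469], [322.9119873046875, 269.0160217285156]]
tri (array([449.46769728, -81.31774885,  17.19456972]), np.float64(0.29156951483001275))
```

```bash
python3 nudge.py '[[[0, 0, 0, 6], [0, 0, 0, 6.1], [-26, 19.8, 20, 0], [-26, 19.8, 20, 0], [-26, 19.8, 20, 0], [-26, 19.8, 20, 0], [0, 0, 35, 0], [0, 0, 35, 0]]]' 0.8; python3 nudge.py '[[[0, 0, 35, 0], [0, 0, 25, 0], [0, 0, 10, 0], [0, 0, 0, 0], [0, 0, 0, 0]]]'; python3 -c "
from h import *
go(446.2,-83.2,177,33);print(env.tip_extent)"
```

```text
time: 9.52
tool_pos: [446.4, -84.3, 265.1]
ee_rot: [179.9, -0.1, 32.9]
force: [0.2, -0.5, -0.6]
gripper_width: 0.8
finger_force: 0.0
time: 9.93
tool_pos: [446.5, -83.3, 195.9]
ee_rot: [-180.0, 0.0, 33.1]
force: [0.8, 0.3, -0.2]
gripper_width: 0.803
finger_force: 0.0
t 9.93 d [-0.2 -0.2 18.9] |xy| 0 turn 0.1 q6 136
173.4
```

```bash
python3 nudge.py '[[[0, 0, 12, 0], [0, 0, 6, 0], [0, 0, 0, 0], [0, 0, 0, 0]]]'; python3 nudge.py '[[[0, 0, 0, 0], [0, 0, 0, 0], [0, 0, 0, 0], [0, 0, 0, 0], [0, 0, 0, 0], [0, 0, 0, 0], [0, 0, 0, 0]]]' 0.0 40;python3 nudge.py '[[[0, 0, -10, 0], [0, 0, -30, 0], [0, 0, -30, 0], [0, 0, -20, 0], [0, 0, 0, 0], [0, 0, 0, 0]]]';python3 snap.py w4; python3 -c "
from h import *
go(463.4,144.0,270,22)"
```

```text
time: 10.27
tool_pos: [446.6, -83.9, 178.6]
ee_rot: [180.0, -0.0, 33.0]
force: [-0.2, -0.0, 0.1]
gripper_width: 0.799
finger_force: 0.0
time: 10.85
tool_pos: [446.3, -84.1, 178.4]
ee_rot: [180.0, -0.0, 33.0]
force: [-1.4, 0.6, 5.5]
gripper_width: 0.326
finger_force: 39.1
time: 11.35
tool_pos: [446.7, -84.2, 269.2]
ee_rot: [179.9, -0.1, 33.0]
force: [-0.8, 0.3, -1.1]
gripper_width: 0.325
finger_force: 40.0
11.4 [445.97858597 -84.05787139 267.99761966] [ 1.79967099e+02 -3.44882062e-02  3.29752695e+01]
t 11.40 d [ 138.7 -181.8   -2. ] |xy| 229 turn 11.0 q6 136
```

View pics/w4.png

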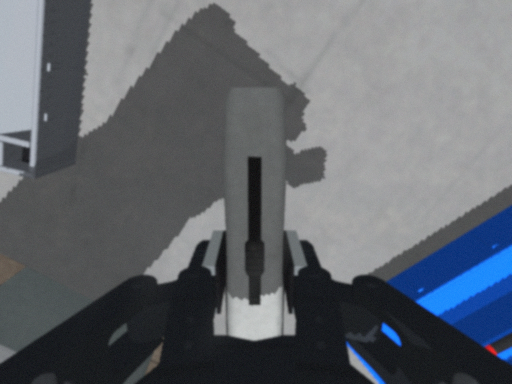

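The cutter is held straight and level between the pads (x 225–285 px); carry it over the tray.

```bash
python3 nudge.py '[[[19.8, -26, 0, 0], [19.8, -26, 0, 0], [19.8, -26, 0, 0], [19.8, -26, 0, 0], [19.8, -26, 0, 0], [19.8, -26, 0, 0], [19.8, -26, 0, 0], [0, 0, 0, 5.5]]]'; python3 nudge.py '[[[0, 0, 0, 5.5], [0, 0, 20, 0], [0, 0, 20, 0], [0, 0, 0, 0], [0, 0, 0, 0], [0, 0, 0, 0]]]';python3 snap.py w5; python3 -c "
from h import *
go(463.4,144.0,188,22)"
```

```text
time: 12.07
tool_pos: [463.0, 148.4, 266.4]
ee_rot: [-179.9, 0.0, 27.7]
force: [1.2, -0.4, -1.2]
gripper_width: 0.324
finger_force: 40.1
time: 12.57
tool_pos: [463.0, 143.9, 227.5]
ee_rot: [-180.0, 0.1, 22.0]
force: [0.7, 0.0, 0.2]
gripper_width: 0.326
finger_force: 40.1
12.6167 [463.44169989 144.02947665 228.11716362] [ 1.79999909e+02 -4.42639334e-03  2.19685843e+01]
t 12.62 d [-0.1  0.  40.1] |xy| 0 turn -0.0 q6 175
```

View pics/w5.png

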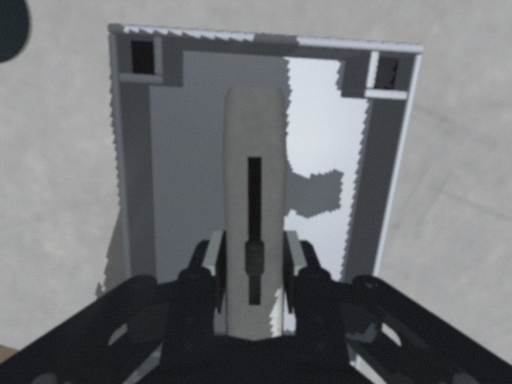

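The cutter sits over the lane between the columns, sockets at (144,57) and (388,73); lower it.

```bash
python3 nudge.py '[[[0, 0, 20, 0], [0, 0, 12, 0], [0, 0, 5, 0], [0, 0, 2, 0], [0, 0, 1, 0], [0, 0, 1, 0], [0, 0, 0.5, 0], [0, 0, 0, 0]]]'; python3 nudge.py '[[[0, 0, 0.5, 0], [0, 0, 0.5, 0], [0, 0, 0, 0], [0, 0, 0, 0]]]'
```

```text
time: 13.28
tool_pos: [463.5, 144.2, 186.7]
ee_rot: [180.0, -0.1, 22.0]
force: [0.2, -0.3, -0.6]
gripper_width: 0.322
finger_force: 40.1
time: 13.62
tool_pos: [463.5, 144.2, 186.4]
ee_rot: [180.0, -0.1, 22.0]
force: [-3.2, -1.1, 10.3]
gripper_width: 0.322
finger_force: 41.3
```

```bash
python3 nudge.py '[[[0, 0, -0.5, 0], [0, 0, 0, 0], [0, 0, 0, 0], [0, 0, 0, 0], [0, 0, 0, 0]]]' 0.6; python3 nudge.py '[[[0, 0, -20, 0], [0, 0, -35, 0], [-20, 0, -35, 0], [-30, 0, -35, 0], [-10, 0, -30, 0], [0, 0, 0, 0], [0, 0, 0, 0], [0, 0, 0, 0]]]';python3 snap.py w6; python3 nudge.py '[[[0, 30, 0, 0], [0, 30, 0, 0], [0, 0, 0, 0], [0, 0, 0, 0], [0, 0, 0, 0]]]';python3 snap.py w7
```

```text
time: 14.03
tool_pos: [463.2, 144.1, 185.6]
ee_rot: [-180.0, 0.0, 22.0]
force: [0.5, -1.3, 0.3]
gripper_width: 0.6
finger_force: 0.0
time: 14.7
tool_pos: [410.3, 122.7, 337.2]
ee_rot: [180.0, -0.0, 22.0]
force: [0.4, 0.6, -0.1]
gripper_width: 0.598
finger_force: 0.0
14.75 [410.16076572 122.682491   336.49639508] [-1.79993859e+02  5.75178936e-02  2.19815223e+01]
time: 15.17
tool_pos: [432.5, 67.1, 336.1]
ee_rot: [-179.9, 0.1, 21.9]
force: [-0.0, -0.4, 0.1]
gripper_width: 0.602
finger_force: 0.0
15.2167 [432.36525726  67.45318223 336.34478457] [-1.79949713e+02  1.14381828e-01  2.20002923e+01]
```

View pics/w7.png

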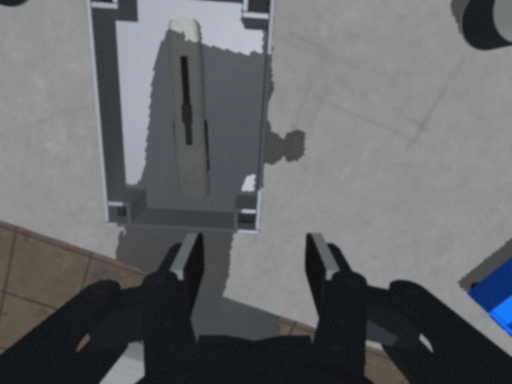

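Wrist view 7: the cutter lies flat in the grey tray, (185,22)–(195,195), with the front sockets at (123,212) and (247,217).

Run:
```python
from h import *
import pickle
c=np.array([463.4,144.0]);a=np.radians(18.5);ux=np.array([np.cos(a),np.sin(a)]);uy=np.array([-np.sin(a),np.cos(a)])
for n in("w2","w3","w5","w6","w7"):
    m,f=pickle.load(open(n+".pkl","rb"));g=cv2.cvtColor(f,cv2.COLOR_BGR2GRAY)
    for sx,sy in((1,1),(1,-1),(-1,-1),(-1,1)):
        X=c+88*sx*ux+58*sy*uy;corner=[proj(m,[*(X+8*i*ux+8*j*uy),50]) for i,j in((-1,-1),(1,-1),(1,1),(-1,1))]
        p=np.mean(corner,0);r=int(np.ptp(np.array(corner),0).max()/2)+4
        x,y=p.round().astype(int)
        if not(r<=x<512-r and 2<=y<(240 if n!="w5" else 200)):continue
        y0=max(0,y-r);w=cv2.GaussianBlur(g,(3,3),0)[y0:y+r+1,x-r:x+r+1];b=(w<42).astype(np.uint8)
        k,l,st,ce=cv2.connectedComponentsWithStats(b)
        if k<2:print(n,sx,sy,p.round(1),"none",w.min());continue
        i=1+np.argmax(st[1:,4]);q=ce[i]+[x-r,y0];print(n,sx,sy,"pred",p.round(1),"blob",q.round(1),st[i,2:],"mouth px",2*r-8,"@43",(onz(m,q,43)[:2]-X).round(1))
    if n=="w5":
        for p in((144,57),(388,73)):
            x,y=p;print(g[y-28:y+29:4,x-28:x+29:4])
```

```text
w2 1 1 pred [70.8 52.4] blob [74.8 53.4] [ 7 14 69] mouth px 18 @43 [ 0. -0.]
w2 1 -1 pred [189.8  55.8] blob [191.2  56.9] [ 13  15 187] mouth px 18 @43 [-0.1 -0. ]
w2 -1 -1 pred [195.2 222.3] blob [196.1 220. ] [11  7 75] mouth px 14 @43 [-0.1  0.1]
w2 -1 1 [ 93.5 219.9] none 122
w3 1 1 pred [145.2   3.6] blob [147.5   5.9] [10 14 94] mouth px 24 @43 [-0.2 -0. ]
w3 1 -1 pred [252.7  61.5] blob [252.6  62.3] [ 18  18 209] mouth px 22 @43 [-0.1  0.1]
w3 -1 -1 pred [185.3 207.4] blob [186.6 205.4] [12 10 77] mouth px 18 @43 [ 0. -0.]
w3 -1 1 pred [ 89.3 163.6] blob [ 92. 163.] [ 7  7 37] mouth px 18 @43 [-0.9 -0. ]
w5 1 1 pred [135.7  53.3] blob [142.1  56.7] [ 23  33 663] mouth px 40 @43 [-0.3 -0.5]
w5 1 -1 pred [394.8  70.3] blob [392.3  80.3] [ 5 10 30] mouth px 42 @43 [-2.5 -3.7]
[[ 89  91 157 168 169 185 123 164 183 175 163 177 172 162 167]
 [ 72  71  79  96  80  91  79  79 101 113  84 105 158 102 107]
 [ 75  62  66  62  62  64  67  64  61  68  94  86  63  66  65]
 [ 76  64  64  62  32  34  35  36  45  52  97  97  63  65  63]
 [ 80  64  59  66  27  26  25  24  27  36  95  96  66 
[... 1311 characters left out ...]
  66  63  77 183 173]
 [ 64  81 158 149 129 116  91  81  76  84  71  69  95 198 166]
 [ 69 117 206 203 204 200 198 197 193 188 186 180 132 199 163]
 [ 87  93 123 131 137 156 164 169 175 180 185 183 150 195 164]
 [207 204 108  85  67  66  61  67  65  68  66  72 168 180 162]]
w6 1 -1 pred [339.5   1.8] blob [342.4   6.4] [ 5 12 37] mouth px 24 @43 [ 0.5 -4.4]
w6 -1 -1 pred [312.1 221.7] blob [308.5 235. ] [2 1 2] mouth px 18 @43 [-15.7  -5. ]
w6 -1 1 pred [183.8 214.5] blob [186.  211.6] [ 13  10 113] mouth px 16 @43 [ 0.3 -0.4]
w7 -1 -1 pred [246.4 220.9] blob [246.4 220.7] [13  4 36] mouth px 18 @43 [-2.5 -0.7]
w7 -1 1 pred [117.1 213.7] blob [123.7 212.5] [2 4 6] mouth px 18 @43 [-0.3 -3.2]
```

```bash
python3 nudge.py '[[[0, 0, -8, -6.9], [0, 0, -8, -6.9], [0, 0, -8, -6.9], [0, 0, -8, -6.9], [0, 0, -8, -6.9], [0, 0, -8, -6.9], [0, 0, -8, -6.9], [0, 0, -8, -6.9]]]' 1.0;python3 nudge.py '[[[0, 0, 0, -6.9], [0, 0, 0, -6.9], [0, 0, 0, -6.9], [0, 0, 0, -6.9], [0, 0, 0, -6.9], [0, 0, 0, -6.9], [0, 0, 0, -6.9], [0, 0, 0, -6.9]]]';python3 nudge.py '[[[0, 0, 0, -6.9], [0, 0, 0, -6.9], [0, 0, 0, -6.9], [0, 0, 0, -6.9], [-19.5, -30.4, 0, 0], [-19.5, -30.4, 0, 0], [-19.5, -30.4, 0, 0], [-19.5, -30.4, 0, 0]]]';python3 nudge.py '[[[-19.5, -30.4, 0, 0], [-19.5, -30.4, 0, 0], [-19.5, -30.4, 0, 0], [-19.5, -30.4, 0, 0], [-19.5, -30.4, 0, 0], [-19.5, -30.4, 0, 0], [-19.5, -30.4, 0, 0], [0, 0, 0, 0]]]';python3 nudge.py '[[[0, 0, 0, 0], [0, 0, 0, 0], [0, 0, 0, 0]]]'; python3 snap.py w8
python3 nudge.py '[[[0, 30, 0, 0], [0, 30, 0, 0], [0, 0, 0, 0], [0, 0, 0, 0], [0, 0, 0, 0]]]';python3 snap.py w9
```

```text
time: 15.88
tool_pos: [432.3, 68.0, 401.3]
ee_rot: [-180.0, 0.0, 77.6]
force: [0.1, -0.3, 0.1]
gripper_width: 1.001
finger_force: 0.0
time: 16.55
tool_pos: [432.3, 68.0, 400.9]
ee_rot: [-180.0, -0.0, 132.8]
force: [-1.4, -0.1, 0.1]
gripper_width: 1.0
finger_force: 0.0
time: 17.22
tool_pos: [464.4, -74.1, 401.1]
ee_rot: [180.0, -0.0, 160.1]
force: [0.3, 0.8, 1.3]
gripper_width: 1.004
finger_force: 0.0
time: 17.88
tool_pos: [521.1, -324.7, 399.9]
ee_rot: [-179.9, 0.0, 159.8]
force: [-0.0, 0.8, -0.6]
gripper_width: 0.999
finger_force: 0.0
time: 18.13
tool_pos: [519.9, -318.9, 401.1]
ee_rot: [180.0, -0.1, 160.1]
force: [0.0, -0.6, 0.7]
gripper_width: 0.999
finger_force: 0.0
18.1833 [ 519.82044972 -318.936291    401.34588751] [ 1.79978062e+02 -3.25082518e-02  1.60090421e+02]
time: 18.6
tool_pos: [540.3, -263.2, 401.7]
ee_rot: [-180.0, 0.0, 160.1]
force: [0.2, -0.4, -0.7]
gripper_width: 0.998
finger_force: 0.0
18.65 [ 540.18525367 -263.83071404  401.65702721] [-1.79977957e+02  2.24577731e-02  1.60025221e+02]
```

Run:
```python
from h import *
import pickle
D={}
for n in("w1","w8","w9"):
    m,f=pickle.load(open(n+".pkl","rb"));h=cv2.cvtColor(f,cv2.COLOR_BGR2HSV)
    b=cv2.inRange(h,(100,150,40),(125,255,255));b=cv2.morphologyEx(b,cv2.MORPH_OPEN,np.ones((3,3)))
    cs=cv2.findContours(b,0,2)[0];c=max(cs,key=cv2.contourArea);H=cv2.convexHull(c)
    ap=cv2.approxPolyN(H,4,ensure_convex=True)[0] if hasattr(cv2,"approxPolyN") else cv2.boxPoints(cv2.minAreaRect(H))
    W=np.array([onz(m,p,47)[:2] for p in H[:,0].astype(float)]);r=cv2.minAreaRect(W.astype(np.float32));print(n,"rim",r,"poly",np.array(ap).reshape(-1,2).tolist())
    fill=np.zeros(b.shape,np.uint8);cv2.fillConvexPoly(fill,H,255);fill=cv2.erode(fill,np.ones((5,5)))
    V=h[...,2];dk=((V<70)&(h[...,1]<140)&(fill>0)).astype(np.uint8);dk=cv2.morphologyEx(dk,cv2.MORPH_OPEN,np.ones((3,3)))
    for q in cv2.findContours(dk,0,2)[0]:
        if cv2.contourArea(q)>60:print("  dark",cv2.contourArea(q),[np.round(v,1) for v in cv2.minAreaRect(q)])
    rd=cv2.inRange(h,(0,150,80),(8,255,255))&fill;print("  red",cv2.moments(rd,True)["m00"],np.argwhere(rd>0).mean(0)[::-1] if rd.any() else None)
    if n!="w1":D[n]=(m,dk)
    cv2.imwrite(f"pics/dk_{n}.png",dk*255)
    # coarse print of dark mask brightness rows
    ys,xs=np.where(dk>0)
    for y in range(ys.min(),ys.max(),8):
        e=np.where(dk[y]>0)[0];print("   ",y,e.min(),e.max(),len(e),V[y,e.min():e.max():3])
```

```text
w1 rim ((466.587890625, -300.0205383300781), (143.72039794921875, 200.5457763671875), 70.57123565673828) poly [[415, 124], [339, 281], [228, 245], [289, 75]]
  dark 1695.0 [array([329.8, 193.2]), array([ 22.4, 126.5]), np.float64(25.6)]
  red 6.0 [336.         202.66666667]
    139 360 363 4 [53]
    147 340 364 25 [29 41 63 53 45 41 48 50]
    155 338 360 22 [38 50 72 64 51 48 46 49]
    163 334 356 21 [41 52 68 62 49 45 45 48]
    171 332 352 18 [47 67 69 64 53 46 55]
    179 328 349 19 [49 64 73 63 52 46 53]
    187 325 345 18 [55 70 69 61 49 47 51]
    195 328 341 14 [67 62 49 50 57]
    203 318 331 10 [57 68 69 63 48]
    211 320 333 14 [64 60 51 48 49]
    219 312 329 18 [60 65 60 55 43 51]
    227 307 325 19 [61 61 62 58 43 42]
    235 304 321 18 [56 60 55 47 42 45]
    243 300 352 18 [ 50  51  50  48  52 225 246 249 249 249 249 249 246 167 111  97  35  40]
    251 305 350 8 [ 60  54 215 249 249 248 249 248 248 248 188 115 106  93  22]
w8 rim ((465.51300048828125, -300.80743408203125), (139.7700958251953, 199.107666015625), 70.38092041015625) poly [[316, 205], [191, 206], [178
[... 1890 characters left out ...]
t64(87.0)]
  red 0.0 None
    46 178 188 11 [63 59 62 65]
    54 163 191 24 [50 47 44 68 70 56 63 67 65 51]
    62 163 191 25 [58 55 52 53 73 56 62 65 67 49]
    70 163 192 23 [64 58 54 52 88 61 65 68 67 52]
    78 164 192 20 [62 58 55 53 76 62 66 70 71 53]
    86 164 192 19 [67 62 58 53 99 57 64 75 71 58]
    94 165 192 16 [64 62 60 60 89 60 73 75 74]
    102 180 184 5 [63 67]
    110 166 183 13 [ 65  66  64  73 106  64]
    118 167 174 8 [66 69 64]
    126 172 174 3 [68]Traceback (most recent call last):
  File "<stdin>", line 20, in <module>
    return umr_minimum(a, axis, None, out, keepdims, initial, where)
ValueError: zero-size array to reduction operation minimum which has no identity
```

Run:
```python
from h import *
import pickle
M={n:pickle.load(open(n+".pkl","rb")) for n in("w8","w9")}
for n,(x0,x1) in(("w8",(236,268)),("w9",(160,206))):
    m,f=M[n];h=cv2.cvtColor(f,cv2.COLOR_BGR2HSV)
    print(n);[print(y,h[y,x0:x1:2,1].tolist()) for y in(60,112,150)]
print(tri([(M["w8"][0],(252.5,112.5)),(M["w9"][0],(185,112.5))]))
m=M["w8"][0]
for p in((252.5,46),(252.5,179)):print(onz(m,p,91),onz(m,p,83))
```

```text
w8
60 [193, 193, 194, 203, 191, 30, 22, 19, 21, 23, 7, 16, 90, 218, 217, 210]
112 [192, 197, 197, 202, 198, 71, 32, 16, 32, 6, 13, 18, 142, 220, 223, 226]
150 [201, 208, 204, 206, 214, 130, 21, 31, 24, 24, 23, 33, 96, 215, 220, 219]
w9
60 [202, 139, 29, 61, 61, 75, 132, 204, 102, 64, 62, 53, 65, 55, 67, 96, 147, 190, 221, 215, 217, 222, 226]
112 [198, 198, 192, 88, 84, 89, 98, 119, 190, 202, 131, 109, 103, 97, 103, 111, 145, 168, 187, 203, 209, 211, 209]
150 [204, 204, 204, 201, 144, 115, 129, 135, 161, 200, 208, 188, 147, 134, 128, 105, 115, 110, 109, 215, 220, 223, 217]
(array([ 461.86967626, -299.51755204,   96.14615066]), np.float64(0.3542973225771977))
[ 410.90689897 -280.99950404   91.        ] [ 409.75587846 -280.63026764   83.        ]
[ 519.08848568 -320.38310682   91.        ] [ 521.03051983 -321.13989972   83.        ]
```

```bash
python3 nudge.py '[[[19.2, -20.1, 0, 0], [19.2, -20.1, 0, 0], [19.2, -20.1, 0, 0], [0, 0, 20, 0], [0, 0, 30, 0], [0, 0, 30, 0], [0, 0, 0, 0], [0, 0, 0, 0]]]' 0.7; python3 -c "
from h import *
go(465.4,-300.7,237,160.2)"
```

```text
time: 19.32
tool_pos: [464.4, -301.1, 320.4]
ee_rot: [180.0, -0.2, 159.9]
force: [0.4, 0.0, 0.4]
gripper_width: 0.7
finger_force: 0.0
t 19.32 d [-1.   0.7 83.4] |xy| 1 turn -0.3 q6 -13
```

```bash
python3 nudge.py '[[[-1, 0.5, 30, -0.2], [0, 0, 30, 0], [0, 0, 18, 0], [0, 0, 5, 0], [0, 0, 0, 0], [0, 0, 0, 0]]]'; python3 -c "
from h import *
go(465.4,-300.7,237,160.2)"; python3 nudge.py '[[[0, 0, 0, 0], [0, 0, 0, 0], [0, 0, 0, 0], [0, 0, 0, 0], [0, 0, 0, 0], [0, 0, 0, 0], [0, 0, 0, 0], [0, 0, 0, 0]]]' 0.0 90;python3 -c "
from h import *
go(465.4,-300.7,237,160.2)"
```

```text
time: 19.82
tool_pos: [467.6, -301.7, 240.3]
ee_rot: [-180.0, 0.1, 160.2]
force: [0.6, -0.1, 0.5]
gripper_width: 0.704
finger_force: 0.0
t 19.82 d [2.4 0.2 3.3] |xy| 2 turn -0.0 q6 -13
time: 20.48
tool_pos: [467.1, -301.2, 239.6]
ee_rot: [-180.0, 0.1, 160.2]
force: [0.0, 0.9, 6.9]
gripper_width: 0.168
finger_force: 87.7
t 20.48 d [ 1.8 -0.1  2.6] |xy| 2 turn -0.0 q6 -13
```

```bash
python3 nudge.py '[[[0, 0, -5, 0], [0, 0, -12, 0], [0, 0, -20, 0], [0, 0, -25, 0], [0, 0, -20, 0], [0, 0, -12, 0], [0, 0, -6, 0], [0, 0, 0, 0]]]'; python3 nudge.py '[[[0, 0, 0, -2], [0, 0, 0, -4], [0, 0, 0, -6], [0, 0, 0, -6.5], [0, 0, 0, -6.5], [0, 0, 0, -6.5], [0, 0, 0, -4.8], [0, 0, 0, -2]]]'; python3 nudge.py '[[[0, 0, 0, 0], [0, 0, 0, 0], [0, 0, 0, 0]]]'; python3 snap.py w10; python3 -c "
from h import *
go(465.1,144.6,340,198.5);print(env.get_state()['ft_torque'])"
```

```text
time: 21.15
tool_pos: [466.9, -301.2, 339.6]
ee_rot: [-180.0, 0.1, 160.2]
force: [1.4, 0.2, -3.6]
gripper_width: 0.167
finger_force: 88.1
time: 21.82
tool_pos: [466.1, -300.6, 336.6]
ee_rot: [179.9, -0.1, -161.3]
force: [0.3, 0.4, -4.0]
gripper_width: 0.172
finger_force: 88.0
time: 22.07
tool_pos: [466.4, -300.8, 337.5]
ee_rot: [179.9, -0.1, -161.6]
force: [0.3, -0.1, -3.7]
gripper_width: 0.168
finger_force: 88.0
22.1167 [ 466.47270173 -300.88232466  337.72634645] [ 1.79952495e+02 -3.74046716e-02 -1.61566199e+02]
t 22.12 d [-139.6  423.1   -2. ] |xy| 445 turn -0.1 q6 -51
[-0.02690953 -0.00117956  0.00727064]
```

```bash
python3 nudge.py '[[[-3.1, 9.5, 0, 0], [-6.3, 19, 0, 0], [-9.4, 28.5, 0, 0], [-10.9, 33.2, 0, 0], [-10.9, 33.2, 0, 0], [-10.9, 33.2, 0, 0], [-10.9, 33.2, 0, 0], [-10.9, 33.2, 0, 0]]]'; python3 nudge.py '[[[-10.9, 33.2, 0, 0], [-10.9, 33.2, 0, 0], [-10.9, 33.2, 0, 0], [-10.9, 33.2, 0, 0], [-9.4, 28.5, 0, 0], [-6.3, 19, 0, 0], [-3.8, 11.4, 0, 0], [-2.7, 8.2, 0, 0]]]'; python3 nudge.py '[[[0, 0, 0, 0], [0, 0, 0, 0], [0, 0, 0, 0]]]'; python3 snap.py w11;python3 - <<'E'
from h import *
import pickle
go(465.1,144.6,340,198.5)
for n in("w10","w11"):
    m,f=pickle.load(open(n+".pkl","rb"));h=cv2.cvtColor(f,cv2.COLOR_BGR2HSV)
    b=cv2.inRange(h,(100,150,40),(125,255,255));b=cv2.morphologyEx(b,cv2.MORPH_OPEN,np.ones((3,3)))
    H=cv2.convexHull(max(cv2.findContours(b,0,2)[0],key=cv2.contourArea));print(n,H[:,0].tolist())
E
```

```text
time: 22.78
tool_pos: [464.8, -64.2, 338.5]
ee_rot: [180.0, 0.0, -161.6]
force: [1.4, -0.2, -4.0]
gripper_width: 0.164
finger_force: 88.2
time: 23.45
tool_pos: [464.1, 145.6, 338.4]
ee_rot: [180.0, 0.0, -161.4]
force: [0.5, -0.6, -3.8]
gripper_width: 0.169
finger_force: 88.3
time: 23.7
tool_pos: [464.5, 143.2, 338.2]
ee_rot: [-180.0, -0.0, -161.6]
force: [0.1, -0.6, -4.7]
gripper_width: 0.171
finger_force: 88.3
23.75 [464.52884998 143.14358636 338.27836244] [-1.79973921e+02 -2.14851360e-02 -1.61613005e+02]
t 23.75 d [-1.   1.2 -1.7] |xy| 2 turn -0.1 q6 -1
w10 [[317, 36], [395, 37], [397, 38], [397, 42], [395, 61], [389, 116], [387, 133], [383, 165], [375, 226], [368, 278], [367, 281], [332, 283], [175, 283], [141, 281], [140, 278], [114, 70], [112, 53], [111, 42], [111, 39], [112, 38], [192, 36]]
w11 [[317, 36], [388, 37], [396, 38], [396, 43], [395, 58], [390, 99], [376, 213], [368, 278], [367, 281], [332, 283], [176, 283], [141, 281], [140, 276], [122, 133], [121, 125], [113, 60], [111, 42], [111, 39], [112, 38], [251, 36]]
```

Run:
```python
from h import *
import pickle
m,f=pickle.load(open("w11.pkl","rb"))
p0=np.array([464.53,143.14,338.28]);R=Ro.from_euler("xyz",[180,0,-161.61],degrees=True).as_matrix()
for z in(192.6,):
    for p in((111,37.5),(397,37.5),(140.5,280),(367.5,280)):print((R.T@(onz(m,p,p0[2]-z)-p0)).round(1))
    for v in(36.5,37.5):print(v,(R.T@(onz(m,(254.1,v),p0[2]-z)-p0)).round(1))
```

```text
[101.3 -69.2 192.6]
[101.3  68.8 192.6]
[-32.6 -69.2 192.6]
[-32.5  68.8 192.6]
36.5 [ 1.018e+02 -1.000e-01  1.926e+02]
37.5 [ 1.013e+02 -1.000e-01  1.926e+02]
```

```bash
python3 nudge.py '[[[-0.9, 1.2, 5, -0.1], [0, 0, 12, 0], [0, 0, 14, 0], [0, 0, 8, 0], [0, 0, 3, 0], [0, 0, 0, 0], [0, 0, 0, 0], [0, 0, 0, 0]]]'; for i in 1 2 3; do python3 -c "
from h import *
env.grab_frame('wrist')
go(465.1,144.6,277.6,198.5)"; done
```

```text
time: 24.42
tool_pos: [465.4, 145.6, 297.0]
ee_rot: [-180.0, 0.1, -161.4]
force: [-0.0, 0.2, -3.4]
gripper_width: 0.164
finger_force: 88.3
t 24.47 d [ 0.7 -0.9 19.4] |xy| 1 turn 0.1 q6 -1
t 24.52 d [ 0.6 -1.  19.4] |xy| 1 turn 0.1 q6 -1
t 24.57 d [ 0.6 -1.  19.3] |xy| 1 turn 0.1 q6 -1
```

```bash
python3 nudge.py '[[[0.5, -0.9, 2, 0], [0, 0, 2, 0], [0, 0, 2, 0], [0, 0, 1, 0], [0, 0, 1, 0], [0, 0, 0, 0], [0, 0, 0, 0]]]'; python3 nudge.py '[[[0, 0, 1, 0], [0, 0, 1, 0], [0, 0, 1, 0], [0, 0, 0, 0], [0, 0, 0, 0]]]'
```

```text
time: 25.15
tool_pos: [464.8, 144.6, 288.2]
ee_rot: [180.0, -0.0, -161.4]
force: [-0.1, -0.2, -3.7]
gripper_width: 0.167
finger_force: 88.3
time: 25.57
tool_pos: [464.8, 144.6, 285.3]
ee_rot: [180.0, -0.0, -161.4]
force: [0.4, 0.5, -4.0]
gripper_width: 0.168
finger_force: 88.3
```

Lug tips are about 4 mm below the rim with no contact; go on.

```bash
python3 nudge.py '[[[0, 0, 1, 0], [0, 0, 1, 0], [0, 0, 1, 0], [0, 0, 0, 0], [0, 0, 0, 0]]]'; python3 nudge.py '[[[0, 0, 1, 0], [0, 0, 1, 0], [0, 0, 1, 0], [0, 0, 0, 0], [0, 0, 0, 0]]]'
```

```text
time: 25.98
tool_pos: [464.8, 144.6, 282.2]
ee_rot: [180.0, -0.0, -161.4]
force: [0.6, -0.2, -3.3]
gripper_width: 0.167
finger_force: 88.3
time: 26.4
tool_pos: [464.8, 144.6, 279.2]
ee_rot: [-180.0, -0.0, -161.4]
force: [-0.1, -0.5, -4.8]
gripper_width: 0.165
finger_force: 88.3
```

```bash
python3 nudge.py '[[[0, 0, 1, 0], [0, 0, 0.6, 0], [0, 0, 0, 0], [0, 0, 0, 0]]]'; python3 nudge.py '[[[0, 0, 0.5, 0], [0, 0, 0, 0], [0, 0, 0, 0]]]'; python3 nudge.py '[[[0, 0, 0.5, 0], [0, 0, 0, 0], [0, 0, 0, 0]]]'
```

```text
time: 26.73
tool_pos: [464.9, 144.6, 277.8]
ee_rot: [180.0, 0.0, -161.4]
force: [0.2, 0.2, -3.4]
gripper_width: 0.17
finger_force: 88.5
time: 26.98
tool_pos: [464.9, 144.6, 277.7]
ee_rot: [-180.0, 0.0, -161.4]
force: [-2.7, -0.8, 5.0]
gripper_width: 0.165
finger_force: 89.2
time: 27.23
tool_pos: [464.8, 144.6, 277.7]
ee_rot: [-180.0, 0.0, -161.4]
force: [-3.8, -0.9, 8.2]
gripper_width: 0.171
finger_force: 90.3
```

Seated at 277.7, as expected (277.6). Release, rise, and check.

```bash
python3 nudge.py '[[[0, 0, -0.5, 0], [0, 0, 0, 0], [0, 0, 0, 0], [0, 0, 0, 0], [0, 0, 0, 0]]]' 0.6; python3 nudge.py '[[[0, 0, -5, 0], [0, 0, -20, 0], [0, 0, -35, 0], [0, 0, -35, 0], [0, 0, -20, 0], [20, 0, 0, 0], [20, 0, 0, 0], [0, 0, 0, 0]]]'; python3 nudge.py '[[[-30, 0, 0, 0], [-30, 0, 0, 0], [-30, 0, 0, 0], [0, 0, 0, 0], [0, 0, 0, 0], [0, 0, 0, 0]]]' ;python3 snap.py w12
python3 - <<'E'
from h import *
import pickle
m,f=pickle.load(open("w12.pkl","rb"));h=cv2.cvtColor(f,cv2.COLOR_BGR2HSV)
b=cv2.inRange(h,(100,150,40),(125,255,255));b=cv2.morphologyEx(b,cv2.MORPH_OPEN,np.ones((3,3)))
H=cv2.convexHull(max(cv2.findContours(b,0,2)[0],key=cv2.contourArea))
for z in(85,97):print(z,cv2.minAreaRect(np.array([onz(m,p,z)[:2] for p in H[:,0].astype(float)],np.float32)))
rd=cv2.inRange(h,(0,150,80),(8,255,255));print("red",np.argwhere(rd>0)[:,::-1].mean(0) if rd.any() else 0,H[:,0].tolist())
for n in("top","side"):
    mm=env.camera_model(n);g=env.grab_frame(n);cv2.imwrite(f"pics/end_{n}.png",g);hh=cv2.cvtColor(g,cv2.COLOR_BGR2HSV)
    bb=cv2.inRange(hh,(100,150,40),(125,255,255));c=max(cv2.findContours(bb,0,2)[0],key=cv2.contourArea);print(n,cv2.minAreaRect(c),"exp centre",proj(mm,[463.4,144,85]))
    r2=cv2.inRange(hh,(0,140,60),(10,255,255));x,y,w,q=cv2.boundingRect(c);print("red in tray px",cv2.countNonZero(r2[y:y+q,x:x+w]))
    for nm,X in(("can",[520,330.5,191]),("backcan",[633,-75,191])):
        u,v=proj(mm,X).astype(int);print(nm,(u,v),cv2.cvtColor(g,cv2.COLOR_BGR2GRAY)[v-6:v+7:3,u-6:u+7:3].tolist())
E
```

```text
time: 27.65
tool_pos: [464.9, 144.6, 277.1]
ee_rot: [-180.0, 0.0, -161.4]
force: [-0.7, 0.1, -0.1]
gripper_width: 0.603
finger_force: 0.0
time: 28.32
tool_pos: [424.5, 131.1, 392.9]
ee_rot: [180.0, -0.1, -161.4]
force: [0.3, -0.3, -0.8]
gripper_width: 0.597
finger_force: 0.0
time: 28.82
tool_pos: [511.9, 160.4, 391.8]
ee_rot: [180.0, -0.1, -161.4]
force: [0.3, -0.1, 0.8]
gripper_width: 0.599
finger_force: 0.0
28.8667 [511.51922541 160.27886397 391.99938314] [ 1.79998294e+02 -7.65904751e-02 -1.61421735e+02]
85 ((463.714111328125, 144.05258178710938), (195.94247436523438, 139.38319396972656), 18.602895736694336)
97 ((462.79705810546875, 143.7547607421875), (187.44058227539062, 133.33541870117188), 18.60291290283203)
red [390.37142857 205.43809524] [[340, 0], [340, 20], [338, 49], [326, 217], [325, 226], [324, 227], [184, 227], [183, 222], [178, 155], [169, 32], [168, 17], [168, 0]]
top ((235.984375, 196.53250122070312), (45.82156753540039, 7.879167556762695), 70.64100646972656) exp centre [222.71784755 198.98829769]
red in tray px 0
can (np.int64(171), np.int64(180)) [[114, 113, 112, 111, 113], [119, 116, 153, 137, 117], [123, 167, 186, 185, 136], [113, 169, 186, 184, 134], [112, 125, 156, 143, 130]]
backcan (np.int64(277), np.int64(152)) [[116, 129, 165, 139, 115], [113, 180, 189, 187, 125], [123, 173, 189, 184, 144], [110, 126, 140, 136, 128], [79, 121, 137, 130, 104]]
side ((267.63702392578125, 224.6278076171875), (29.86902618408203, 52.55081558227539), 84.64418029785156) exp centre [267.20606806 220.68762741]
red in tray px 0
can (np.int64(239), np.int64(231)) [[136, 138, 139, 69, 70], [135, 137, 161, 140, 79], [135, 199, 234, 234, 202], [139, 188, 231, 229, 191], [139, 133, 161, 173, 160]]
backcan (np.int64(237), np.int64(161)) [[93, 94, 107, 223, 57], [87, 90, 104, 228, 64], [165, 230, 223, 120, 43], [166, 222, 212, 127, 36], [124, 151, 155, 140, 48]]
```

Run:
```python
from h import *
import pickle
for n in("w12","w11"):
    m,f=pickle.load(open(n+".pkl","rb"));h=cv2.cvtColor(f,cv2.COLOR_BGR2HSV)
    for lo,hi in(((0,110,60),(12,255,255)),((168,110,60),(180,255,255))):
        k,l,st,c=cv2.connectedComponentsWithStats(cv2.inRange(h,lo,hi))
        print(n,[(c[i].round().tolist(),onz(m,c[i],60).round().tolist()[:2],st[i,4]) for i in range(1,k) if st[i,4]>3])
m,f=pickle.load(open("w12.pkl","rb"));h=cv2.cvtColor(f,cv2.COLOR_BGR2HSV)
for y in range(10,225,14):print(y,[f"{a}/{b}" for a,b in zip(h[y,172:336:7,2],h[y,172:336:7,1])])
```

```text
w12 [([222.0, 109.0], [461.0, 111.0], np.int32(43)), ([507.0, 272.0], [528.0, 464.0], np.int32(80))]
w12 [([220.0, 108.0], [461.0, 108.0], np.int32(126))]
w11 [([208.0, 197.0], [484.0, 108.0], np.int32(110))]
w11 [([201.0, 196.0], [485.0, 102.0], np.int32(225))]
10 ['180/232', '103/225', '105/219', '102/238', '109/213', '104/218', '109/215', '107/217', '104/226', '101/240', '108/227', '109/218', '134/226', '107/214', '107/217', '101/235', '103/225', '107/222', '105/221', '103/223', '101/242', '104/226', '105/223', '102/215']
24 ['234/219', '111/216', '254/184', '254/184', '254/184', '254/182', '254/183', '254/181', '254/179', '254/180', '254/184', '170/213', '151/225', '168/214', '171/210', '167/214', '165/219', '164/216', '163/219', '162/217', '165/212', '162/217', '155/220', '105/219']
38 ['248/209', '107/210', '254/184', '254/185', '254/185', '254/182', '254/182', '254/178', '254/183', '254/181', '254/178', '167/217', '149/221', '165/221', '161/225', '163/214', '162/219', '165/216', '162/224', '163/216', '160/220', '160/223', '145/218', '107/222']
52 ['249/209', '107/229', '253/18
[... 2651 characters left out ...]
', '154/224', '151/233', '151/230', '23/67', '18/43', '48/170', '153/225', '152/221', '155/224', '156/226', '150/236', '153/223', '148/229', '104/213', '146/215', '79/23']
206 ['153/15', '155/15', '149/217', '174/218', '250/219', '249/222', '151/226', '155/224', '248/223', '191/231', '154/225', '152/232', '143/244', '151/245', '155/229', '153/228', '153/235', '154/227', '153/228', '149/226', '153/220', '104/216', '131/195', '78/13']
220 ['151/10', '150/8', '204/218', '129/231', '131/230', '136/218', '132/240', '133/232', '133/232', '133/232', '118/227', '115/239', '140/224', '119/216', '118/223', '116/213', '119/216', '120/204', '117/209', '114/224', '117/214', '114/217', '115/142', '77/10']
```

The marker is still in the blue tray (red band at (221,108)), the tray is seated, and both cans are standing.

```bash
python3 -c "
from h import *
print(env.sign_off())"
```

```text
the job is handed in; nothing more can be done
None
```

I handed the job in at about 29 s. The spray can stands on the bench at about (520, 330) mm, the box cutter lies flat in the grey tray, and the blue tray is seated at the expected height with its marker still in it.

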